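Unmould the last small pie on an upturned glass

ROBOT

A 7-joint arm with a two-finger parallel gripper is mounted at the origin on a cart in front of the work surface, level with it; the furniture and walls round the work are solid. World frame = base frame: x ahead of the robot, y to its left, z up, the work surface at z = 0. Lengths are in m, angles in degrees, forces in N, time in s.
With the tool pointing down it reaches from about 0.4 to 0.85 m from the base axis. Payload 4.5 kg.
Tool frame: the origin (TCP) lies between the finger pads; the fingertips stand 19 mm ahead of it and the grasp point (between the pads) is the TCP (env.tcp_to_tips is the distance from the TCP to the fingertips, in m); z points along the fingers, y is the line along which they close (so a half turn about z gives the same grasp; the last joint's range is limited). The gripper opens to 85 mm and grips with 20 to 120 N. Pads are 22 mm wide; open, the fingers measure 114 mm over their backs; the gripper's body (76 mm by 85 mm) begins 54 mm behind the grasp point. The pads swing forward as they close: fully open they stand 13 mm farther back than shut.
Start: joints at [75.791, 39.483, -11.15, 89.685, 9.013, 51.709, -12.324], TCP at [0.174, -0.6, 0.25] pointing down, gripper open.
Joint ranges: [-172.22, 172.22], [-26.19, 119.32], [-84.43, 86.54], [7.71, 146.69], [-57.33, 237.33], [2.42, 119.75], [-152.13, 152.13]. Speed limits (degrees/s): [147.25, 147.25, 180, 180, 180, 180, 180].

INTERFACE

Orientations are given as a 3x3 rotation matrix whose columns are the frame's x, y, z axes.
In Python, from workcell import env gives the robot as it stands. The module is installed in compiled form; this text tells all that it offers.
- The arm moves only by the tool carry_out, never from a script. Its argument "rows" is a list of rows, each a list of 2 entries, a list of its own where there are three numbers: the shift along the world's x, y, z in mm, then the turn about the world's z in degrees. In form: [[[tx, ty, tz], yaw], ...]. A call has exactly 5 rows; each row shifts and turns the commanded pose from where the row before left it; what a row does not reach is not made up. A row lasts 1/8 s, in which the tool goes at most 62.5 mm and 10.7 degrees, less where a joint would pass 70% of its speed; a pose out of reach is approached as far as the arm can. A call is refused whole if a number of a shift passes 62.5 or a number of a turn 10.7, either way. A call with a gripper value outside its range is refused whole. "gripper" is the opening, from 0 (shut) to 1 (fully open), set as the call begins (left out, the last holds). The fingers move at their own pace and stop on an object; the grip force is fixed at half the most. Time passes only in rows, so rows that do not move let the fingers close, or fill a call up. It gives the time, the measured TCP pose, the force, the opening and the grip force at its end, in the units of the state.
- env.get_obs(): the state, without advancing time (a new reading comes with each control period).
- env.get_image(name): name is "scene" or "top" or "wrist"; returns the picture (384x512x3 uint8, red, green, blue); there is no depth.
- env.camera_model(name): a dict with "K" (3x3 intrinsics, pixels), "origin" and "orientation" of the camera in the world. Camera axes: x right, y up, looking along -z (the intrinsics and any distortion apply to the point x, -y, -z); pixel columns grow to the right and rows downward; lengths in m; the calibration is good to about 2 mm. The wrist camera is an equidistant fisheye: a pixel r from the principal point sees the ray r / f radians off the axis. A picture is of the moment at which its call begins: read the wrist's pose just before it. camera_model takes no time and is no camera call; for the wrist camera it gives the pose at the moment of the call.
- env.hand_in(): hands the job in; it is judged then, once.
Trained networks look in the newest picture that a camera, given by its name, has taken for a name from the list of things; names that differ only in an ending like _2 or _b are one class to them, and where a whole thing is asked for, a point or a joint stands for the part that bears it (a point fixed in the world has none). Each returns a list of dicts, best first, with "score" (0 to 1); they miss things now and then, are a little off and sometimes report something else, mostly with a low value. They report only what shows in the picture. A call takes as long as a camera call. They do not tell look-alikes from the thing itself.
- env.look_for(camera, label): "at" ([row, column] in pixels, amid what is visible of it).
The state is a dict: "clock": time; "joint_positions": joint angles; "dq": joint speeds; "effort": joint torques, N m; "ee_pos": TCP position; "eef_rot": TCP orientation; "force": force on the tool from outside, world axes, zero at the start; "torque": the same for the moment, N m; "finger_gap": finger opening in m; "finger_force": force on a finger pad.
Only numpy, scipy, OpenCV 4.12 (cv2) and the standard library are available. Lean on these libraries where they do the work, as an engineer would, in place of code of your own. Each camera call takes 0.05 s, during which the arm holds its last target. There are 200 camera calls.

TASK

The last small pie is still in its loose-bottomed tin: take it out the way a baker does. Lower the tin over the small upturned glass so that the glass pushes the pie and its loose base up out of the ring, until the ring stands flat on the worktop round the glass and the pie stands on the glass; then lift the pie, base and all, from above and set it down flat on the free part of the wire cooling rack. Keep the pie level, do not drop it, leave the glass and the ring standing there, and leave everything else where it is.

Things in the scene. Friction and masses are not known exactly. Their poses are not given: they have to be found in the camera images.
- tin: The tin with a pie in it: round aluminium ring, 69 mm outside, 66 mm bore, 44 mm high; an inward lip at its foot, 3 mm thick, leaves a 54 mm hole. Origin at the centre of its underside, z up. Loose, 90 g, upright on the worktop at the start. Grasp it from above across its outside, near the rim.
- pie: The pie with a golden crimped crust, fast on its own flat base disc (4 mm thick): one solid piece 64 mm across, straight-sided, 22 mm high. Origin at the centre of its underside, z up. Loose, 80 to 170 g. It starts on the tin's lip, 3 mm above the tin's origin, its top 19 mm below the rim, with 1 mm of play all round, not stuck. On the glass it reaches from 61 to 83 mm above the worktop.
- glass: Small clear glass standing upside down on the worktop, loose, 55 to 100 g, 61 mm high; its flat narrow foot (38 mm across) is on top, its mouth (48 mm) below, so it passes through the tin's hole. Origin at the centre of the foot, on the very top, 61 mm above the worktop; z points down.
- rack: Wire cooling rack, fixed, 150 mm (its x) by 300 mm (its y), flat top 22 mm above the worktop. Origin on the worktop under its centre, z up. Two pies stand near its centre and its +y (left) end; its -y end is free, a good spot being 95 mm from the centre along -y.
- pie_left: Finished pie on the rack's left end: pie with a golden crimped crust, fast on its own flat base disc (4 mm thick): one solid piece 64 mm across, straight-sided, 22 mm high. Origin at the centre of its underside, z up. Loose; leave alone.
- pie_mid: Finished pie near the middle of the rack: pie with a golden crimped crust, fast on its own flat base disc (4 mm thick): one solid piece 64 mm across, straight-sided, 22 mm high. Origin at the centre of its underside, z up. Loose; leave alone.
- ring_a: Empty tin at the right: round aluminium ring, 69 mm outside, 66 mm bore, 44 mm high; an inward lip at its foot, 3 mm thick, leaves a 54 mm hole. Origin at the centre of its underside, z up. Leave alone.
- ring_b: Another empty tin, further to the right: round aluminium ring, 69 mm outside, 66 mm bore, 44 mm high; an inward lip at its foot, 3 mm thick, leaves a 54 mm hole. Origin at the centre of its underside, z up. Leave alone.
- tumbler: Large clear glass standing upright, 80 mm across, 91 mm high (too wide for the tin), origin at the centre of its underside. Leave alone.
- garlic: Bulb of garlic, 60 mm across, 59 mm high, origin at the centre of its underside. Leave alone. Just behind it stands a fixed wire dish rack about 140 mm high, its front near x = 0.58 m: carry things in front of it.
- spice_jar: Spice jar with a dark cap, 44 mm across, 96 mm high, origin at the centre of its underside. Leave alone.
Not all that is in view belongs to the job. Leave any orange look-alike of the glass alone.

How it is judged (in metres and radians):
On the way:
1. the pie stands on the upturned glass and the tin's ring stands flat on the worktop round the glass (horizontal distance between tin and glass below 0.012 m and height (world z) of tin below 0.006 m and angle between tin's own z axis and vertical below 0.06 rad and angle between glass's own z axis and vertical above 3.06 rad and height (world z) of glass above 0.057 m and height (world z) of pie above 0.058 m and horizontal distance between pie and glass below 0.018 m and angle between pie's own z axis and vertical below 0.08 rad), for 0.2 s.
At the end, for the whole second after the job is handed in: The pie stands still and level (0.06 rad) on its base on the rack's top (within 3 mm), its centre at least 10 mm inside the rack's edges; the ring stands flat on the worktop (within 6 mm, 0.06 rad) round the glass (centres within 12 mm), and the glass still stands upside down (horizontal distance between tin and glass below 0.012 m and height (world z) of tin below 0.006 m and angle between each of tin, pie's own z axis and vertical below 0.06 rad and angle between glass's own z axis and vertical above 3.06 rad and height (world z) of glass above 0.057 m and z of pie in the frame of rack between 0.019 and 0.025 m and x of pie in the frame of rack between -0.065 and 0.065 m and y of pie in the frame of rack between -0.14 and 0.14 m and linear speed of each of pie, tin below 0.02 m/s); the robot touches nothing.
It fails at once if the pie is tipped by more than 0.5 rad (angle between pie's own z axis and vertical above 0.5 rad).
It fails at once if the pie is dropped: it falls freely faster than 0.6 m/s (about 2 cm) (contact force between pie and anything else below 0.01 N and linear speed of pie above 0.6 m/s).
It fails at once if the glass is knocked over (angle between glass's own z axis and vertical below 2.6 rad).
It fails at once if one of the other things (finished pies, garlic, spice jar) is moved by more than 30 mm (distance of any of pie_left, pie_mid, garlic, spice_jar from where it was at the start of the episode above 0.03 m).
It also fails if it takes over 58 s, if anything falls off the work surface, if the arm or the gripper's body presses on something with over 40 N, if the wrist force passes 120 N, or if a joint passes its speed limit or range.

## Working session

There is one attempt and no reset: what is moved stays moved. The work goes in short steps, Python scripts to look and compute and a tool call to move; the robot and the scene stay as the last step left them, time stands still between calls to the robot, and variables do not carry over. Pictures are saved under pics/ and viewed, at most 13 in all, crops included, and the job is handed in when it is done.

Besides the shell and the picture viewer there is one more tool, called as name(argument=value, ...), one argument or row to a line, values as JSON. carry_out: Moves the arm, as the interface text tells. Its arguments: {"type":"object","properties":{"rows":{"type":"array","items":{"type":"array"}},"gripper":{"type":"number"}},"required":["rows"]}

```bash
mkdir -p pics; cat > h.py <<'E'
import numpy as np, cv2
from workcell import env
def ray(cam,rc,m=None):
    m=m or env.camera_model(cam);K=np.array(m["K"]);x=(rc[1]-K[0,2])/K[0,0];y=(rc[0]-K[1,2])/K[1,1]
    if cam=="wrist":
        t=np.hypot(x,y);s=np.sin(t)/t if t>1e-9 else 1;d=np.array([x*s,-y*s,-np.cos(t)])
    else: d=np.array([x,-y,-1.])
    return np.array(m["origin"]),np.array(m["orientation"])@d
def at(cam,rc,z,m=None):
    o,d=ray(cam,rc,m);return o+d*(z-o[2])/d[2]
def proj(cam,p,m=None):
    m=m or env.camera_model(cam);K=np.array(m["K"]);c=np.array(m["orientation"]).T@(np.array(p)-np.array(m["origin"]))
    c=np.array([c[0],-c[1],-c[2]])
    if cam=="wrist":
        r=np.hypot(c[0],c[1]);t=np.arctan2(r,c[2]);q=c[:2]/max(r,1e-9)*t
    else: q=c[:2]/c[2]
    return [K[1,1]*q[1]+K[1,2],K[0,0]*q[0]+K[0,2]]
def save(cam,n):
    im=env.get_image(cam);cv2.imwrite(f"pics/{n}.png",im[:,:,::-1]);return im
E
python3 - <<'E'
from h import *
np.set_printoptions(precision=3,suppress=True)
a=save("top","top1");b=save("scene","scene1")
cv2.imwrite("pics/both1.png",cv2.resize(np.vstack([a,b])[:,:,::-1],None,fx=.78,fy=.78))
for c in("top","scene"):
  m=env.camera_model(c);print(c,m["origin"],m["K"][0],m["orientation"])
  for l,z in dict(tin=.044,pie=.025,glass=.061,rack=.022,garlic=.03,spice_jar=.096,tumbler=.05).items():
    for r in env.look_for(c,l)[:5]: print(l,np.round(r["at"],1),round(r["score"],2),at(c,r["at"],z))
o=env.get_obs();print(o["clock"],o["eef_rot"],o["finger_gap"])
E
```

```text
top [ 0.263 -0.076  1.171] [347.073   0.    250.796] [[-0.025  0.974 -0.224]
 [-1.    -0.025  0.003]
 [-0.002  0.224  0.975]]
pie [212.1 246.8] 0.61 [ 0.443 -0.064  0.025]
glass [206.7 317.6] 0.74 [ 0.449 -0.294  0.061]
glass [196.9 289.3] 0.59 [ 0.484 -0.204  0.061]
rack [175.8 134.9] 0.76 [0.578 0.316 0.022]
garlic [179.2 269.4] 0.61 [ 0.553 -0.143  0.03 ]
spice_jar [174.3 332.3] 0.58 [ 0.547 -0.341  0.096]
tumbler [169.9 220.7] 0.56 [0.584 0.02  0.05 ]
scene [-0.089  0.332  1.37 ] [464.581   0.    254.11 ] [[-0.536  0.749 -0.391]
 [-0.844 -0.471  0.256]
 [ 0.008  0.467  0.884]]
tin [211.7 262.6] 0.59 [ 0.422 -0.037  0.044]
pie [204.  262.9] 0.71 [ 0.451 -0.058  0.025]
pie [215.1 260.7] 0.57 [ 0.422 -0.03   0.025]
glass [169.8 294.9] 0.7 [ 0.486 -0.204  0.061]
glass [167.6 322.5] 0.68 [ 0.445 -0.285  0.061]
rack [215.6 192.2] 0.69 [0.538 0.155 0.022]
rack [204.5 263.7] 0.56 [ 0.45  -0.06   0.022]
garlic [170.5 271. ] 0.76 [ 0.54  -0.147  0.03 ]
spice_jar [136.5 318.1] 0.85 [ 0.535 -0.328  0.096]
spice_jar [206.8 191.6] 0.46 [0.531 0.152 0.096]
tumbler [178.6 217.4] 0.75 [0.598 0.025 0.05 ]
0.8 [[ 0.961  0.278  0.   ]
 [ 0.278 -0.961 -0.   ]
 [ 0.     0.    -1.   ]] 0.08524970254060087
```

View pics/both1.png

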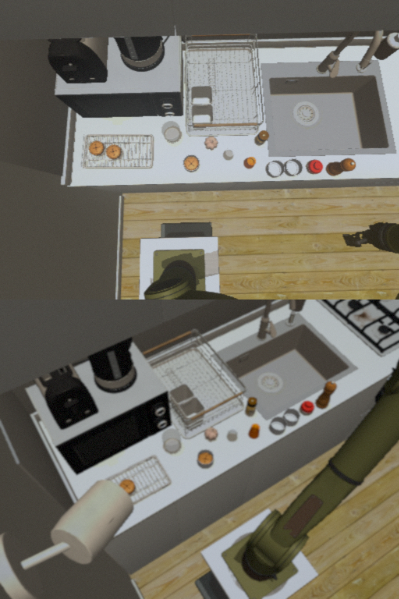

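The combined image shows the tin with the pie at about (row 208, col 245) in the top picture. The clear glass is at (197, 290), and its orange look-alike is at (207, 318). Things that could be confused: the pies on the rack at (190, 123) and (195, 146), the empty rings at (215, 350) and (215, 375), the tumbler at (169, 220), and the garlic at (182, 270). I choose the pie at (208, 245) and the clear glass at (197, 290), and check both in a crop.

```bash
python3 - <<'E'
import cv2,numpy as np
a=cv2.imread("pics/top1.png")[150:250,200:400];b=cv2.imread("pics/top1.png")[160:230,95:215]
A=cv2.resize(a,(800,400),interpolation=cv2.INTER_CUBIC)
s=cv2.imread("pics/scene1.png")[150:230,225:345];
B=np.hstack([cv2.resize(b,(343,200),interpolation=cv2.INTER_CUBIC),cv2.resize(s,(300,200),interpolation=cv2.INTER_CUBIC),np.zeros((200,157,3),np.uint8)])
cv2.imwrite("pics/crop1.png",np.vstack([A,B]))
E
```

```text
(no output)
```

View pics/crop1.png

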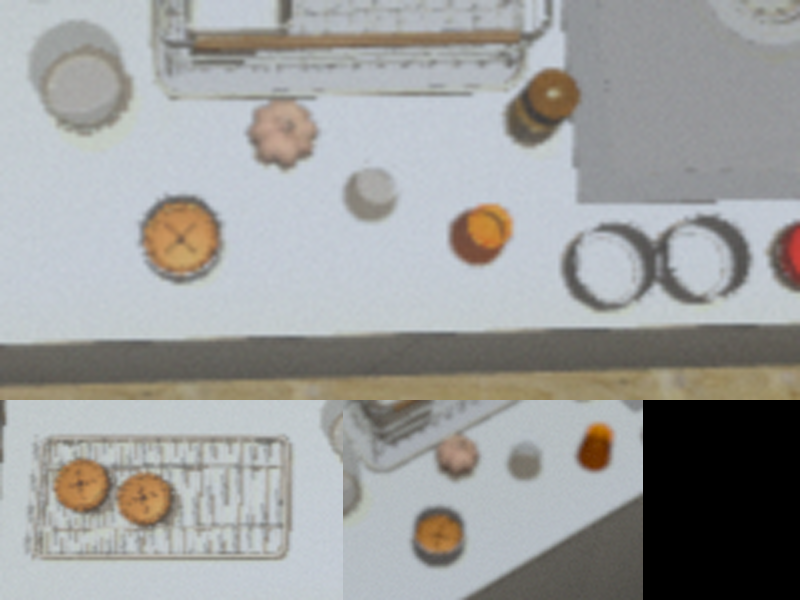

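The crop confirms the choices. The tin with the pie is centred at about (209, 245), the clear upturned glass foot at about (196, 294), and the orange one is a separate object. The rack's free end is to the right. I now move above the glass for a wrist view.

carry_out(
  rows=[
    [[29,40,0],-1.6],
    [[29,40,0],-1.6],
    [[29,40,0],-1.6],
    [[29,40,0],-1.6],
    [[29,40,0],-1.6],
  ],
  gripper=1,
)

```text
clock: 1.42
ee_pos: [0.3198, -0.3992, 0.2505]
eef_rot: [[0.99, 0.141, 0.001], [0.141, -0.99, -0.001], [0.001, 0.001, -1.0]]
force: [1.1, 0.0, -0.4]
finger_gap: 0.0858
finger_force: 0.0
```

carry_out(
  rows=[
    [[29,40,0],-1.6],
    [[29,40,0],-1.6],
    [[29,40,0],-1.6],
    [[29,40,0],-1.6],
    [[29,40,0],-1.6],
  ],
)

```text
clock: 2.05
ee_pos: [0.4649, -0.199, 0.2506]
eef_rot: [[1.0, 0.002, 0.001], [0.002, -1.0, -0.0], [0.001, 0.0, -1.0]]
force: [0.3, -0.6, -0.4]
finger_gap: 0.0854
finger_force: 0.0
```

```bash
python3 - <<'E'
from h import *
np.set_printoptions(precision=4,suppress=True)
o=env.get_obs();print(o["clock"],o["ee_pos"],o["eef_rot"],o["force"],env.tcp_to_tips)
m=env.camera_model("wrist");print(m["origin"],m["K"],m["orientation"])
a=save("wrist","w1");cv2.imwrite("pics/w1b.png",cv2.resize(a[:,:,::-1],(800,600)))
for l,z in dict(tin=.044,pie=.025,glass=.061,garlic=.03).items():
    for r in env.look_for("wrist",l)[:4]: print(l,np.round(r["at"],1),round(r["score"],2),at("wrist",r["at"],z))
E
```

```text
2.05 [ 0.4649 -0.199   0.2506] [[ 1.      0.0017  0.0007]
 [ 0.0017 -1.     -0.0004]
 [ 0.0007  0.0004 -1.    ]] [ 0.3168 -0.6284 -0.4313] 0.019
[ 0.5354 -0.1983  0.3741] [[297.3186   0.     254.3837]
 [  0.     297.3186 192.2178]
 [  0.       0.       1.    ]] [[ 0.0015  0.9609  0.277 ]
 [-1.      0.0013  0.0008]
 [ 0.0004 -0.277   0.9609]]
tin [161.3 152.5] 0.69 [ 0.4803 -0.073   0.044 ]
pie [176.8 144.3] 0.59 [ 0.455  -0.0574  0.025 ]
glass [149.2 273.2] 0.73 [ 0.4922 -0.2185  0.061 ]
glass [179.8 341.5] 0.59 [ 0.4596 -0.2959  0.061 ]
garlic [100.1 208.5] 0.64 [ 0.5445 -0.1474  0.03  ]
```

View pics/w1b.png

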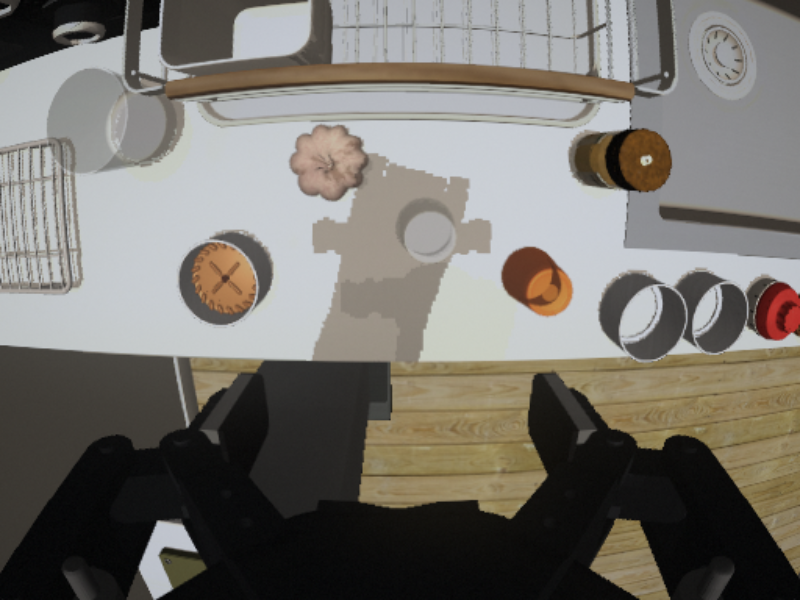

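The wrist view (800×600) shows the tin rim at about (col 219, row 279) and the pie cross at (226, 279). The clear glass is at about (428, 232), the garlic at (328, 161), and the orange glass is separate at (540, 280). I'll overlay model circles to refine the positions.

```bash
cat > ov.py <<'E'
from h import *
def circ(p,r,z):
    t=np.linspace(0,2*np.pi,60,endpoint=False);return np.c_[p[0]+r*np.cos(t),p[1]+r*np.sin(t),np.full(60,z)]
def draw(im,cam,m,cs,roi,s):
    r0,r1,c0,c1=roi;o=cv2.resize(im[r0:r1,c0:c1,::-1],None,fx=s,fy=s,interpolation=cv2.INTER_CUBIC)
    for p,r,z,col in cs:
        q=np.array([proj(cam,x,m) for x in circ(p,r,z)]);q=np.c_[q[:,1]-c0+.5,q[:,0]-r0+.5]*s
        cv2.polylines(o,[q.astype(np.int32)],True,col,1)
    return o
E
python3 - <<'E'
from ov import *
np.set_printoptions(precision=4,suppress=True)
m=env.camera_model("wrist");im=cv2.imread("pics/w1.png")[:,:,::-1]
tp=at("wrist",(178.6,140.2),.044,m)[:2];pp=at("wrist",(178.6,144.6),.025,m)[:2];print(tp,pp)
for q in((150.4,275.2),(146,273)): print(at("wrist",q,.061,m),at("wrist",q,0,m))
T=[.450,-.061];G=[.484,-.206]
a=draw(im,"wrist",m,[(tp,.0345,.044,(0,255,0)),(tp,.0345,0,(255,0,0))],(140,220,105,185),5)
b=draw(im,"wrist",m,[(G,.019,.061,(0,255,0)),(G,.024,0,(255,0,0))],(115,195,235,315),5)
cv2.imwrite("pics/ov1.png",np.hstack([a,b]))
E
```

```text
[ 0.4554 -0.0633] [ 0.4508 -0.0616]
[ 0.4899 -0.2222  0.061 ] [ 0.4812 -0.2266 -0.    ]
[ 0.4946 -0.2198  0.061 ] [ 0.4868 -0.2237  0.    ]
```

View pics/ov1.png

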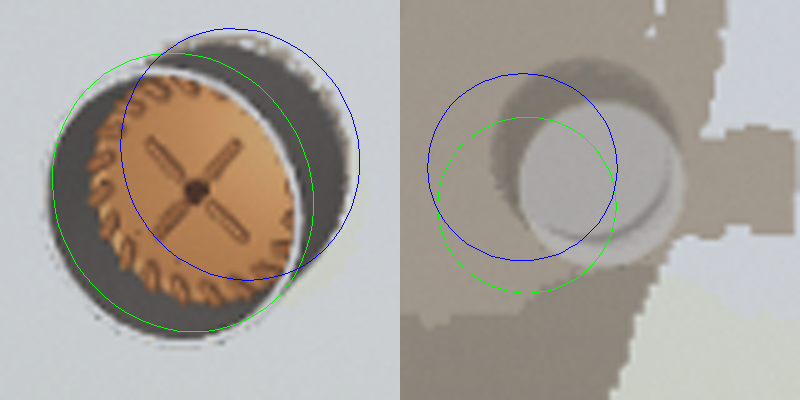

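The bright foot is centred at pixel (152, 275), which puts the glass at about (0.488, −0.222). The top camera agrees. The tin rim correction gives the tin at about (0.452, −0.0615), which matches the pie cross. Going to grasp it.

carry_out(
  rows=[
    [[-3,27.5,-20],0],
    [[-3,27.5,-20],0],
    [[-3,27.5,-20],0],
    [[-3,27.5,-20],0],
    [[-1,27.5,-20],0],
  ],
)

```text
clock: 2.92
ee_pos: [0.4503, -0.064, 0.1499]
eef_rot: [[1.0, -0.001, 0.0], [-0.001, -1.0, -0.001], [0.0, 0.001, -1.0]]
force: [1.3, 0.8, -0.4]
finger_gap: 0.0854
finger_force: 0.0
```

```bash
python3 - <<'E'
from ov import *
np.set_printoptions(precision=4,suppress=True)
o=env.get_obs();print(o["ee_pos"]);m=env.camera_model("wrist");im=save("wrist","w2")
T=[.452,-.0615];G=[.488,-.222]
K=np.array(m["K"]);p=np.array(proj("wrist",[*T,.03],m)).astype(int);r0=max(0,p[0]-65);c0=p[1]-65
a=draw(im,"wrist",m,[(T,.0345,.044,(0,255,0)),(T,.0345,0,(255,0,0)),(T,.032,.025,(255,0,255))],(r0,r0+130,c0,c0+130),4)
cv2.imwrite("pics/ov2.png",a);print(r0,c0)
E
```

```text
[ 0.4503 -0.064   0.1499]
125 186
```

View pics/ov2.png

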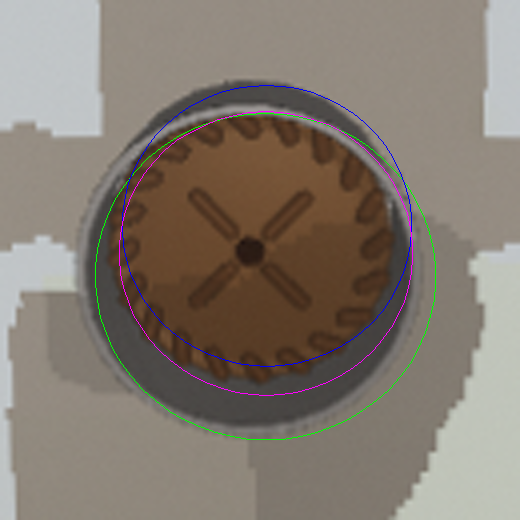

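The close view shows the rim centred about 3 mm more toward +y and 1.4 mm toward +x than my estimate, so the tin is at about (0.4534, −0.059). Descending with that correction.

carry_out(
  rows=[
    [[2.5,3.5,-20],0],
    [[0,0,-30],0],
    [[0,0,-30],0],
    [[0,0,-20],0],
    [[0,0,-12],0],
  ],
)

```text
clock: 3.6
ee_pos: [0.4534, -0.0611, 0.0379]
eef_rot: [[1.0, 0.0, -0.002], [0.0, -1.0, -0.001], [-0.002, 0.001, -1.0]]
force: [0.6, 0.2, -0.1]
finger_gap: 0.0854
finger_force: 0.0
```

carry_out(
  rows=[
    [[0,0,0],0],
    [[0,0,0],0],
    [[0,0,0],0],
    [[0,0,0],0],
    [[0,0,0],0],
  ],
  gripper=0.6,
)

```text
clock: 4.22
ee_pos: [0.4543, -0.0598, 0.0392]
eef_rot: [[1.0, 0.002, 0.001], [0.002, -1.0, -0.0], [0.001, 0.0, -1.0]]
force: [0.3, 0.2, 6.7]
finger_gap: 0.0695
finger_force: 69.0
```

carry_out(
  rows=[
    [[0,0,10],0],
    [[0,0,20],0],
    [[0,0,30],0],
    [[0,0,30],0],
    [[0,0,20],0],
  ],
)

```text
clock: 4.85
ee_pos: [0.4535, -0.0593, 0.1502]
eef_rot: [[1.0, 0.003, -0.0], [0.003, -1.0, 0.0], [-0.0, -0.0, -1.0]]
force: [0.5, 0.3, -1.9]
finger_gap: 0.0691
finger_force: 68.9
```

carry_out(
  rows=[
    [[-4,-22,0],0],
    [[-7,-40,0],0],
    [[-8,-40,0],0],
    [[-7,-40,0],0],
    [[-4,-20,0],0],
  ],
)

```text
clock: 5.48
ee_pos: [0.4223, -0.2238, 0.1489]
eef_rot: [[1.0, -0.001, -0.002], [-0.001, -1.0, -0.001], [-0.002, 0.001, -1.0]]
force: [-0.7, 0.4, -2.5]
finger_gap: 0.0695
finger_force: 69.1
```

carry_out(
  rows=[
    [[0,0,0],0],
    [[0,0,0],0],
    [[0,0,0],0],
    [[0,0,0],0],
    [[0,0,0],0],
  ],
)

```text
clock: 6.1
ee_pos: [0.4239, -0.2209, 0.1487]
eef_rot: [[1.0, 0.004, -0.001], [0.004, -1.0, 0.0], [-0.001, -0.0, -1.0]]
force: [-0.2, 0.4, -2.5]
finger_gap: 0.0694
finger_force: 69.1
```

```bash
python3 - <<'E'
from ov import *
np.set_printoptions(precision=4,suppress=True)
o=env.get_obs();print(o["ee_pos"]);m=env.camera_model("wrist");im=save("wrist","w3")
G=[.488,-.222];TC=o["ee_pos"][:2];b=o["ee_pos"][2]-.039
a=draw(im,"wrist",m,[(G,.019,.061,(0,255,0)),(G,.024,0,(255,0,0)),(TC,.0345,b+.044,(0,255,255)),(TC,.032,b+.025,(255,0,255))],(90,390,130,380),2)
p=np.array(proj("wrist",[*G,.06],m)).astype(int);r,c=p[0]-50,p[1]-50;print(p)
g=draw(im,"wrist",m,[(G,.019,.061,(0,255,0)),(G,.024,0,(255,0,0))],(max(r,0),r+100,c,c+100),3)
g=np.vstack([g,np.zeros((a.shape[0]-g.shape[0],g.shape[1],3),np.uint8)])
cv2.imwrite("pics/ov3.png",np.hstack([a,g])[:600,:800])
for r in env.look_for("wrist","glass"): print(r,at("wrist",r["at"],.061,m))
E
```

```text
[ 0.4239 -0.2209  0.1487]
[117 257]
{'at': [162.6, 355.5], 'score': 0.84} [ 0.4567 -0.296   0.061 ]
{'at': [113.6, 257.7], 'score': 0.58} [ 0.4908 -0.2224  0.061 ]
```

View pics/ov3.png

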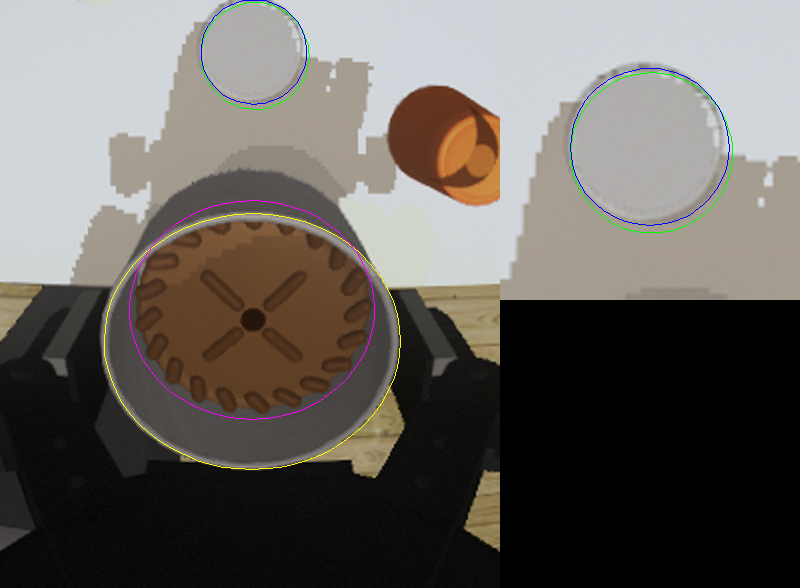

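The overlay fits the rim within about 1 mm, and the pie sits level in the tin. The glass outline is centred about 1 mm further toward +x, so the glass is at about (0.489, −0.2215). Moving over it, then lowering.

carry_out(
  rows=[
    [[13,0,0],0],
    [[18,-0.5,0],0],
    [[18,0,0],0],
    [[12,0,0],0],
    [[4,0,0],0],
  ],
)

```text
clock: 6.82
ee_pos: [0.4898, -0.2217, 0.1486]
eef_rot: [[1.0, 0.003, -0.0], [0.003, -1.0, 0.0], [-0.0, -0.0, -1.0]]
force: [-1.4, -0.8, -2.8]
finger_gap: 0.0695
finger_force: 69.1
```

carry_out(
  rows=[
    [[0,0,-10],0],
    [[0,0,-14],0],
    [[0,0,-12],0],
    [[0,0,-5],0],
    [[0,0,0],0],
  ],
)

```text
clock: 7.45
ee_pos: [0.4884, -0.2218, 0.1071]
eef_rot: [[1.0, 0.003, -0.002], [0.003, -1.0, 0.0], [-0.002, -0.0, -1.0]]
force: [-0.3, -0.1, -2.1]
finger_gap: 0.0694
finger_force: 69.1
```

carry_out(
  rows=[
    [[0,0,-3],0],
    [[0,0,-3],0],
    [[0,0,-3],0],
    [[0,0,-3],0],
    [[0,0,-3],0],
  ],
)

```text
clock: 8.07
ee_pos: [0.4889, -0.222, 0.0926]
eef_rot: [[1.0, 0.003, -0.0], [0.003, -1.0, -0.0], [-0.0, 0.0, -1.0]]
force: [-0.9, 0.3, -0.7]
finger_gap: 0.0692
finger_force: 69.2
```

```bash
python3 - <<'E'
from ov import *
np.set_printoptions(precision=4,suppress=True)
o=env.get_obs();print(o["ee_pos"],o["force"],o["torque"]);m=env.camera_model("wrist");im=save("wrist","w4")
t=save("top","t4");G=[.489,-.2215]
TC=o["ee_pos"][:2];b=o["ee_pos"][2]-.039
a=draw(im,"wrist",m,[(TC,.0345,b+.044,(0,255,255)),(TC,.032,.083,(255,0,255))],(130,350,150,360),2)
c=draw(t,"top",env.camera_model("top"),[(TC,.032,.083,(255,0,255)),(TC,.0345,b+.044,(0,255,255))],(165,235,255,325),5)
c=np.vstack([c,np.zeros((a.shape[0]-c.shape[0],c.shape[1],3),np.uint8)])
cv2.imwrite("pics/ov4.png",np.hstack([a,c]))
E
```

```text
[ 0.4889 -0.222   0.0926] [-0.8528  0.3201 -0.6903] [ 0.0131  0.0238 -0.0253]
```

View pics/ov4.png

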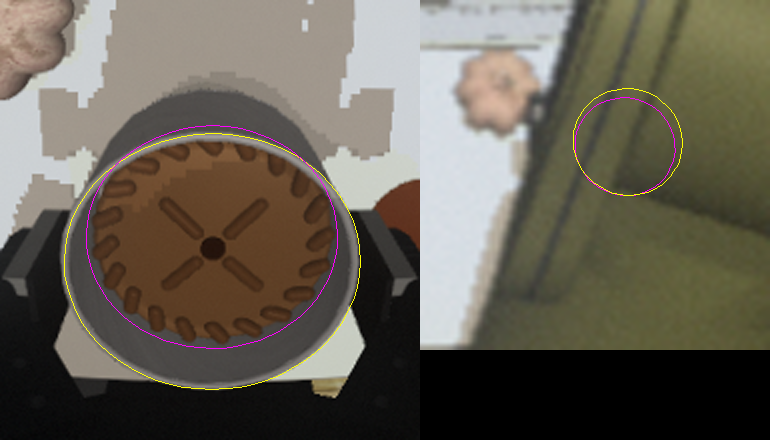

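The pie is level and the wrist load fell by about 1.8 N, so the pie now rests on the glass. I'll keep lowering gently.

carry_out(
  rows=[
    [[0,0,-4],0],
    [[0,0,-4],0],
    [[0,0,-4],0],
    [[0,0,-4],0],
    [[0,0,-4],0],
  ],
)

```text
clock: 8.8
ee_pos: [0.4887, -0.2219, 0.0723]
eef_rot: [[1.0, 0.003, -0.001], [0.003, -1.0, 0.0], [-0.001, -0.0, -1.0]]
force: [-0.3, 0.1, -0.7]
finger_gap: 0.0693
finger_force: 69.3
```

carry_out(
  rows=[
    [[0,0,-4],0],
    [[0,0,-4],0],
    [[0,0,-4],0],
    [[0,0,-4],0],
    [[0,0,-3],0],
  ],
)

```text
clock: 9.43
ee_pos: [0.4887, -0.2218, 0.0533]
eef_rot: [[1.0, 0.003, -0.001], [0.003, -1.0, 0.0], [-0.001, -0.0, -1.0]]
force: [0.8, -0.2, -0.4]
finger_gap: 0.0693
finger_force: 69.3
```

carry_out(
  rows=[
    [[0,0,-3],0],
    [[0,0,-3],0],
    [[0,0,-3],0],
    [[0,0,-2],0],
    [[0,0,-1],0],
  ],
)

```text
clock: 10.05
ee_pos: [0.4887, -0.2221, 0.0416]
eef_rot: [[1.0, 0.002, -0.001], [0.002, -1.0, -0.0], [-0.001, 0.0, -1.0]]
force: [0.6, -0.4, 0.7]
finger_gap: 0.0695
finger_force: 69.2
```

```bash
python3 - <<'E'
from ov import *
np.set_printoptions(precision=4,suppress=True)
o=env.get_obs();print(o["ee_pos"],o["force"],o["torque"]);m=env.camera_model("wrist");im=save("wrist","w5")
TC=o["ee_pos"][:2];b=o["ee_pos"][2]-.039
a=draw(im,"wrist",m,[(TC,.0345,b+.044,(0,255,255)),(TC,.032,.083,(255,0,255))],(130,350,130,380),2)
cv2.imwrite("pics/ov5.png",a)
E
```

```text
[ 0.4887 -0.2221  0.0416] [ 0.6494 -0.4373  0.7053] [-0.1286 -0.0265 -0.054 ]
```

View pics/ov5.png

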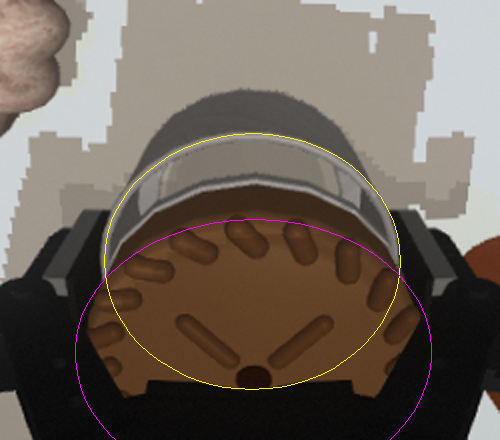

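The pie stands clear above the ring on the glass, and the model circle matches its crust edge. Last millimetres down now.

carry_out(
  rows=[
    [[0,0,-1],0],
    [[0,0,-1],0],
    [[0,0,-0.5],0],
    [[0,0,0],0],
    [[0,0,0],0],
  ],
)

```text
clock: 10.72
ee_pos: [0.489, -0.2227, 0.0396]
eef_rot: [[1.0, 0.002, 0.0], [0.002, -1.0, -0.001], [0.0, 0.001, -1.0]]
force: [-1.2, -2.4, 4.8]
finger_gap: 0.0692
finger_force: 69.0
```

The contact force shows the ring is down. Releasing it and rising.

carry_out(
  rows=[
    [[0,0,0],0],
    [[0,0,0],0],
    [[0,0,0],0],
    [[0,0,0],0],
    [[0,0,0],0],
  ],
  gripper=1,
)

```text
clock: 11.35
ee_pos: [0.4887, -0.2218, 0.0391]
eef_rot: [[1.0, 0.003, -0.001], [0.003, -1.0, 0.0], [-0.001, -0.0, -1.0]]
force: [-0.2, 0.3, 1.3]
finger_gap: 0.0856
finger_force: 0.0
```

carry_out(
  rows=[
    [[0,0,10],0],
    [[0,0,25],0],
    [[0,0,30],0],
    [[0,0,30],0],
    [[0,0,15],0],
  ],
)

```text
clock: 11.98
ee_pos: [0.4894, -0.2222, 0.1512]
eef_rot: [[1.0, 0.002, 0.002], [0.002, -1.0, -0.001], [0.002, 0.001, -1.0]]
force: [0.6, 0.4, 0.0]
finger_gap: 0.0853
finger_force: 0.0
```

carry_out(
  rows=[
    [[0,0,0],0],
    [[0,0,0],0],
    [[0,0,0],0],
    [[0,0,0],0],
    [[0,0,0],0],
  ],
)

```text
clock: 12.6
ee_pos: [0.4886, -0.2218, 0.1488]
eef_rot: [[1.0, 0.003, -0.001], [0.003, -1.0, 0.0], [-0.001, -0.0, -1.0]]
force: [-1.2, -0.1, 0.0]
finger_gap: 0.0855
finger_force: 0.0
```

```bash
python3 - <<'E'
from ov import *
np.set_printoptions(precision=4,suppress=True)
o=env.get_obs();print(o["ee_pos"],o["force"]);m=env.camera_model("wrist");im=save("wrist","w6")
TC=[.489,-.222];print(proj("wrist",[*TC,.083],m))
a=draw(im,"wrist",m,[(TC,.0345,.044,(0,255,255)),(TC,.032,.083,(255,0,255))],(110,330,130,380),2)
t=save("scene","s6");c=draw(t,"scene",env.camera_model("scene"),[(TC,.0345,0,(255,255,0)),(TC,.032,.061,(255,0,255))],(140,200,270,330),5)
cv2.imwrite("pics/ov6.png",np.hstack([a,np.vstack([c,np.zeros((a.shape[0]-c.shape[0],c.shape[1],3),np.uint8)])]))
E
```

```text
[ 0.4886 -0.2218  0.1488] [-1.1895 -0.0868  0.0206]
[np.float64(213.9823197245203), np.float64(255.58192697802363)]
```

View pics/ov6.png

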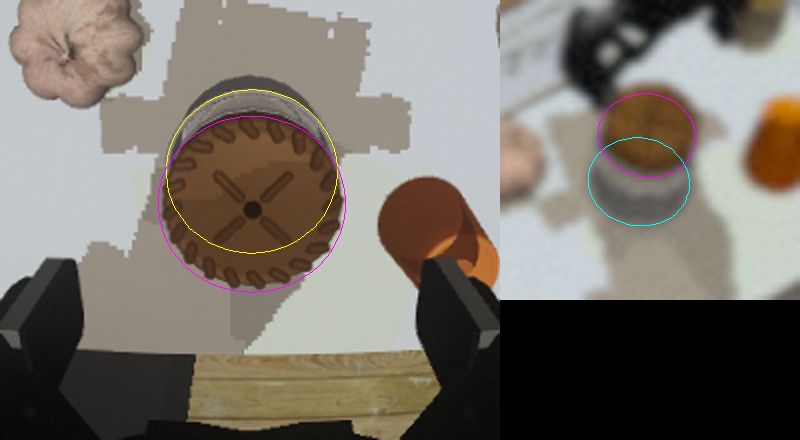

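The pie cross is where predicted (within 1 mm), the pie is level on the glass, and the ring is flat round the glass. Descending to grip the pie with the tips above the ring, then lifting.

carry_out(
  rows=[
    [[0,0,-20],0],
    [[0,0,-22],0],
    [[0,0,-16],0],
    [[0,0,-8],0],
    [[0,0,-3],0],
  ],
)

```text
clock: 13.32
ee_pos: [0.4887, -0.2219, 0.0799]
eef_rot: [[1.0, 0.003, -0.001], [0.003, -1.0, 0.0], [-0.001, -0.0, -1.0]]
force: [0.6, -0.1, -0.2]
finger_gap: 0.0854
finger_force: 0.0
```

carry_out(
  rows=[
    [[0,0,0],0],
    [[0,0,0],0],
    [[0,0,0],0],
    [[0,0,0],0],
    [[0,0,0],0],
  ],
  gripper=0.6,
)

```text
clock: 13.95
ee_pos: [0.4892, -0.2222, 0.0811]
eef_rot: [[1.0, 0.002, 0.001], [0.002, -1.0, -0.001], [0.001, 0.001, -1.0]]
force: [-1.2, 0.3, 6.4]
finger_gap: 0.0612
finger_force: 65.2
```

carry_out(
  rows=[
    [[0,0,5],0],
    [[0,0,10],0],
    [[0,0,20],0],
    [[0,0,25],0],
    [[0,0,20],0],
  ],
)

```text
clock: 14.58
ee_pos: [0.4888, -0.222, 0.1616]
eef_rot: [[1.0, 0.002, -0.0], [0.002, -1.0, -0.0], [-0.0, 0.0, -1.0]]
force: [-0.2, 1.0, -0.9]
finger_gap: 0.0613
finger_force: 65.2
```

```bash
python3 - <<'E'
from h import *
np.set_printoptions(precision=4,suppress=True)
o=env.get_obs();print(o["ee_pos"],o["force"])
P=np.array([at("top",q,.022) for q in((172.6,111.8),(172.6,196.5),(214.9,194.7),(214.9,109.7))])
print(P,P.mean(0))
print(at("top",(160+99/2.858,95+145/2.858),.044))
E
```

```text
[ 0.4888 -0.222   0.1616] [-0.2163  0.95   -0.8588]
[[0.5919 0.3962 0.022 ]
 [0.5844 0.1053 0.022 ]
 [0.4382 0.1099 0.022 ]
 [0.4454 0.3937 0.022 ]] [0.515  0.2513 0.022 ]
[0.5068 0.2696 0.044 ]
```

carry_out(
  rows=[
    [[0,10,0],0],
    [[0,20,0],0],
    [[2,30,0],0],
    [[2,40,0],0],
    [[3,45,0],0],
  ],
)

```text
clock: 15.2
ee_pos: [0.495, -0.0754, 0.1594]
eef_rot: [[1.0, 0.002, -0.002], [0.002, -1.0, 0.0], [-0.002, -0.0, -1.0]]
force: [0.8, -0.3, -1.8]
finger_gap: 0.061
finger_force: 65.2
```

carry_out(
  rows=[
    [[4,45,0],0],
    [[4,40,0],0],
    [[4,30,0],0],
    [[0,15,0],0],
    [[0,5,0],0],
  ],
)

```text
clock: 15.82
ee_pos: [0.507, 0.0586, 0.1597]
eef_rot: [[1.0, 0.004, -0.002], [0.004, -1.0, -0.0], [-0.002, 0.0, -1.0]]
force: [-0.4, -1.1, -1.5]
finger_gap: 0.0613
finger_force: 65.2
```

carry_out(
  rows=[
    [[0,0,0],0],
    [[0,0,0],0],
    [[0,0,0],0],
    [[0,0,0],0],
    [[0,0,0],0],
  ],
)

```text
clock: 16.45
ee_pos: [0.5078, 0.0579, 0.1602]
eef_rot: [[1.0, 0.002, -0.001], [0.002, -1.0, 0.0], [-0.001, -0.0, -1.0]]
force: [-0.0, -0.1, -1.6]
finger_gap: 0.0613
finger_force: 65.2
```

```bash
python3 - <<'E'
from ov import *
np.set_printoptions(precision=4,suppress=True)
o=env.get_obs();print(o["ee_pos"],o["force"]);m=env.camera_model("wrist");im=save("wrist","w7")
a=cv2.resize(im[:,:,::-1],None,fx=1.5,fy=1.5)
for p in ([.5919,.3962,.022],[.5844,.1053,.022],[.4382,.1099,.022],[.514,.155,.022],[.515,.251,.022]):
    q=proj("wrist",p,m);cv2.circle(a,(int(q[1]*1.5),int(q[0]*1.5)),4,(255,0,255),-1)
cv2.imwrite("pics/ov7.png",a)
E
```

```text
[0.5078 0.0579 0.1602] [-0.0408 -0.1358 -1.5748]
```

View pics/ov7.png

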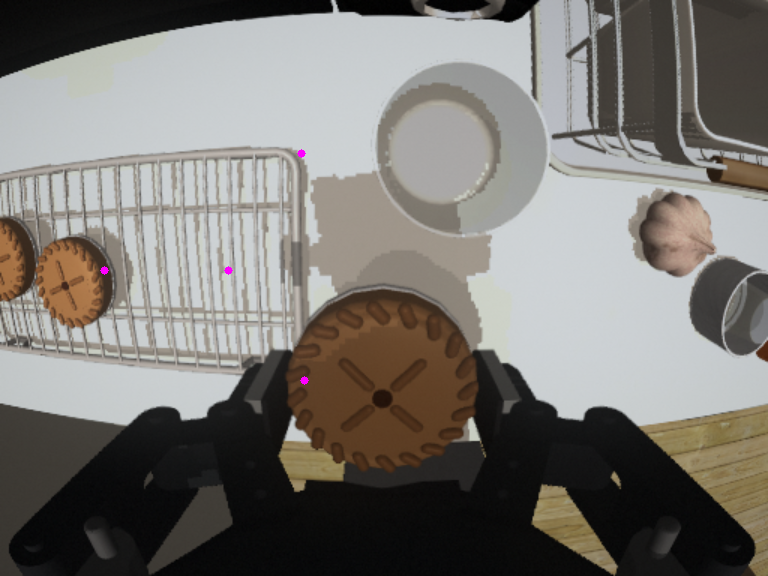

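The pie is held level between the pads. The ring and glass stand at the right (about 735, 305), and the predicted corner mark sits on the rack's corner at (300, 153). Moving over the free spot (0.514, 0.155) and lowering.

carry_out(
  rows=[
    [[1,12,0],0],
    [[2,25,0],0],
    [[2,30,0],0],
    [[1,20,0],0],
    [[0,10,0],0],
  ],
)

```text
clock: 17.12
ee_pos: [0.5135, 0.1576, 0.1601]
eef_rot: [[1.0, 0.005, -0.001], [0.005, -1.0, 0.001], [-0.001, -0.001, -1.0]]
force: [0.9, -0.0, -0.7]
finger_gap: 0.0609
finger_force: 65.2
```

carry_out(
  rows=[
    [[0,0,-15],0],
    [[0,0,-25],0],
    [[0,0,-30],0],
    [[0,0,-25],0],
    [[0,0,-12],0],
  ],
)

```text
clock: 17.75
ee_pos: [0.5127, 0.1534, 0.0512]
eef_rot: [[1.0, 0.001, -0.004], [0.001, -1.0, -0.002], [-0.004, 0.002, -1.0]]
force: [-0.3, -0.1, -1.1]
finger_gap: 0.061
finger_force: 65.3
```

carry_out(
  rows=[
    [[0,0,-3],0],
    [[0,0,-2],0],
    [[0,0,-1],0],
    [[0,0,-1],0],
    [[0,0,0],0],
  ],
)

```text
clock: 18.38
ee_pos: [0.5139, 0.1552, 0.0464]
eef_rot: [[1.0, 0.003, -0.0], [0.003, -1.0, 0.0], [-0.0, -0.0, -1.0]]
force: [0.2, -0.8, -1.0]
finger_gap: 0.0614
finger_force: 65.3
```

carry_out(
  rows=[
    [[0,0,-1],0],
    [[0,0,-1],0],
    [[0,0,-1],0],
    [[0,0,-0.5],0],
    [[0,0,0],0],
  ],
)

```text
clock: 19.0
ee_pos: [0.5137, 0.1551, 0.0426]
eef_rot: [[1.0, 0.003, -0.001], [0.003, -1.0, -0.0], [-0.001, 0.0, -1.0]]
force: [-0.6, -0.3, -1.7]
finger_gap: 0.0609
finger_force: 65.3
```

carry_out(
  rows=[
    [[0,0,-0.5],0],
    [[0,0,-0.5],0],
    [[0,0,-0.5],0],
    [[0,0,0],0],
    [[0,0,0],0],
  ],
)

```text
clock: 19.62
ee_pos: [0.5138, 0.1551, 0.0421]
eef_rot: [[1.0, 0.003, -0.0], [0.003, -1.0, 0.0], [-0.0, -0.0, -1.0]]
force: [-1.9, -0.0, 8.5]
finger_gap: 0.0613
finger_force: 66.4
```

Contact came at exactly the expected height. Releasing and rising.

carry_out(
  rows=[
    [[0,0,0.5],0],
    [[0,0,0],0],
    [[0,0,0],0],
    [[0,0,0],0],
    [[0,0,0],0],
  ],
  gripper=1,
)

```text
clock: 20.25
ee_pos: [0.5137, 0.1551, 0.0416]
eef_rot: [[1.0, 0.003, -0.001], [0.003, -1.0, -0.0], [-0.001, 0.0, -1.0]]
force: [-0.2, -0.0, -0.2]
finger_gap: 0.0854
finger_force: 0.0
```

carry_out(
  rows=[
    [[0,0,5],0],
    [[0,0,15],0],
    [[0,0,30],0],
    [[0,0,35],0],
    [[0,0,25],0],
  ],
)

```text
clock: 20.88
ee_pos: [0.5142, 0.1552, 0.1542]
eef_rot: [[1.0, 0.002, 0.001], [0.002, -1.0, 0.001], [0.001, -0.001, -1.0]]
force: [0.8, 0.0, -0.5]
finger_gap: 0.0852
finger_force: 0.0
```

carry_out(
  rows=[
    [[-5,0,10],0],
    [[-10,0,0],0],
    [[-10,0,0],0],
    [[-5,0,0],0],
    [[0,0,0],0],
  ],
)

```text
clock: 21.5
ee_pos: [0.483, 0.155, 0.1611]
eef_rot: [[1.0, 0.003, -0.002], [0.003, -1.0, -0.0], [-0.002, 0.0, -1.0]]
force: [-0.0, -0.3, 0.3]
finger_gap: 0.0854
finger_force: 0.0
```

```bash
python3 - <<'E'
from ov import *
np.set_printoptions(precision=4,suppress=True)
o=env.get_obs();print(o["ee_pos"],o["force"]);m=env.camera_model("wrist");im=save("wrist","w8")
P=[.5138,.1551];G=[.489,-.222]
a=draw(im,"wrist",m,[(P,.032,.044,(255,0,255))],(60,270,60,460),1.5)
s=save("top","t8");c=draw(s,"top",env.camera_model("top"),[(G,.0345,.0,(255,255,0)),(G,.019,.061,(255,0,255))],(165,235,255,325),4)
f=np.zeros((max(a.shape[0],280),a.shape[1]+280,3),np.uint8);f[:a.shape[0],:a.shape[1]]=a;f[:280,a.shape[1]:]=c[:280,:280]
cv2.imwrite("pics/ov8.png",f[:, :800])
E
```

```text
[0.483  0.155  0.1611] [-0.0066 -0.33    0.2947]
```

View pics/ov8.png

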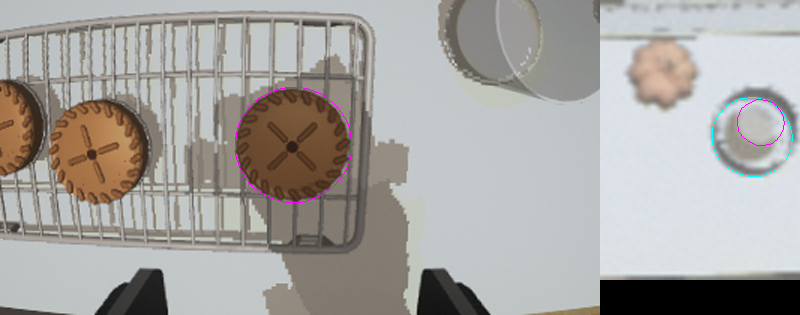

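The pie lies flat on the free end of the rack, and its outline matches the model circle at rack-top height. The ring stands round the upright glass, and the gripper is clear. Handing in.

```bash
python3 -c "
from workcell import env
print(env.hand_in())"
```

```text
the job is handed in; nothing more can be done
None
```

The pie is out of its tin and flat on the rack's free end, the ring and glass are standing, and I handed the job in at about 21.5 s of the 58 s (no verdict was returned).

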